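Load the ageing-test drawer with a tray of adapters

ROBOT

A 6-joint arm with a two-finger parallel gripper is mounted at the origin on the work surface. World frame = base frame: x ahead of the robot, y to its left, z up, the work surface at z = 0. Lengths are in m, angles in rad, forces in N, time in s.
With the tool pointing down it reaches from about 0.425 to 0.95 m from the base axis. Payload 3.5 kg.
Tool frame: the origin (TCP) lies midway between the tips of the shut fingers; the grasp point (between the pads) lies 19 mm behind it; z points along the fingers, x is the direction in which the jaws open and shut, and the axes are right-handed (so a half turn about z gives the same grasp; the last joint's range is limited). The gripper opens to 85 mm and grips with 20 to 120 N. Pads are 22 mm wide; open, the fingers measure 114 mm over their backs; the gripper's body (76 mm by 85 mm) begins 54 mm behind the grasp point. The pads swing forward as they close: fully open they stand 13 mm farther back than shut.
Start: joints at [1.009, 0.286, 1.577, -0, 1.279, -0.15], TCP at [0.27, 0.619, 0.231] pointing down, gripper open.
Joint ranges: [-2.77, 2.77], [-0.9, 2.22], [0.21, 2.48], [-1.53, 4.67], [0.24, 2.81], [-2.84, 2.84]. Speed limits (rad/s): [2.79, 2.79, 3.14, 3.14, 3.14, 3.14].

INTERFACE

Orientations are given as a rotation vector (axis times angle).
In Python, from cell import * gives the robot as it stands. The module is installed in compiled form; this text tells all that it offers. Calls block until the motion is done:
- move_pose(position, orientation): joint-space move of the TCP to a pose.
- servo_line(position, ori=None, rate=0.15): straight line of the TCP; ori=None keeps the orientation; rate is the mean speed in m/s.
- move_j(angles): joint-space move.
- open_jaws() and gripper_close(): open the fingers fully, or close them until they stop; the grip force is fixed at half the most.
- wait(seconds).
- solve_ik(position, orientation): joint angles nearest the present ones, or None.
- state(): the state.
- capture(name): name is "scene" or "top" or "wrist"; returns a dict with "image" (400x640x3 uint8, red, green, blue), "z_map" (400x640 float32, m along the optical axis (not along the pixel's ray), 0 where there is no reading), "K" (3x3 intrinsics, pixels), "rvec" (rotation vector, rad) and "tvec" (3), from world to camera coordinates, as OpenCV has them; the wrist camera has in their place "mount" (4x4, takes a point from camera to tool coordinates, whose origin is the TCP and whose axes are the tool frame's). Camera axes: x right, y down, z forward; pixel columns grow to the right and rows downward; lengths in m; the calibration is good to about 2 mm. A picture is of the moment at which its call begins: read the wrist's pose just before it.
A pose or a line that the arm cannot do raises PlanningError and nothing moves.
- job_done(): hands the job in, once; it reports no verdict.
Trained networks look in the newest picture that a camera, given by its name, has taken for a name from the list of things; names that differ only in an ending like _2 or _b are one class to them, and where a whole thing is asked for, a point or a joint stands for the part that bears it (a point fixed in the world has none). Each returns a list of dicts, best first, with "confidence" (0 to 1); they miss things now and then, are a little off and sometimes report something else, mostly with a low value. They report only what shows in the picture. A call takes as long as a camera call. They do not tell look-alikes from the thing itself.
- outline_of(target, camera): "mask" (400x640 bool, what is visible of it) and "extent" ([left, top, width, height] in pixels, round what is visible of it).
- mark_of(target, camera): "location" ([column, row] in pixels: a listed point, or the origin of a listed thing).
The state is a dict: "t": time; "joint_pos": joint angles; "qvel": joint speeds; "effort": joint torques, N m; "tcp_pos": TCP position; "eef_rot": TCP orientation; "force": force on the tool from outside, world axes, zero at the start; "moment": the same for the moment, N m; "finger_gap": opening from 0.0 (shut) to 1.0 (fully open).
Only numpy, scipy, OpenCV 4.12 (cv2) and the standard library are available. Lean on these libraries where they do the work, as an engineer would, in place of code of your own. Each camera call takes 0.05 s, during which the arm holds its last target.

TASK

Pull open the drawer of the test fixture, then lift the top tray off the pile and set it down flat in the drawer, square with it. Then lay every adapter from the black mat flat in that tray, prongs level, none on top of another or on the rib, and finally push the drawer fully shut without slamming it. Leave the other two trays piled where they are, and do not disturb the meter, the screwdriver or the jar.

Things in the scene. Friction and masses are not known exactly. Their poses are not given: they have to be found in the camera images.
- fixture: fixed orange-brown test fixture, a box 260 (x) x 300 (y) x 100 mm high on the bench with one drawer in the face towards the robot and white socket plates on the rear of its top. Origin at bench height in the middle of the front edge of the fixed shell (the 15 mm drawer front stands before it when shut); x points away from the robot, into the depth of the drawer
- drawer (a joint): how far the drawer is pulled out towards the robot (along the fixture's -x), m: 0 fully shut, 0.21 fully open; starts shut or slightly ajar. Slides with about 1 to 2 N and stays where it is left
- drawer_handle (a point): middle of the drawer's steel bar handle, which moves with the drawer: a horizontal bar 11 mm thick and 120 mm long along y, 40 mm out from the drawer front (clear gap behind it 34 mm), 70 mm above the bench; nothing above it, so it can be pinched from above
- drawer_floor (a point): middle of the front edge of the drawer's inner floor (at the inside of its front panel), moving with it; axes as the fixture's. Inside 218 (x) x 260 mm (y); walls 44 mm, front panel 71 mm above the floor. Fully open, x = 0 to 204 mm from this point is clear of the fixture's top. The tray goes in with its 230 mm side along y and may stand anywhere on the floor
- tray_top: top one of a pile of three: blue stacking tray 170 (x) x 230 (y) x 50 mm, 0.25 kg; origin: centre of underside. Four 4 mm feet; inner floor 8 mm above the origin; 4 mm walls; a rib 12 mm thick runs along x at y = 0 from wall to wall, top 46 mm above the origin: pinch it across to carry the tray. Two compartments, 162 (x) x 105 mm (y)
- tray_mid: blue tray exactly like tray_top, same origin and axes; the middle one of the pile. Stacked, each tray stands 46 mm above the one below, its feet 4 mm deep inside that tray's rim, all with the same yaw
- tray_bottom: blue tray exactly like tray_top, same origin and axes; the lowest one of the pile, on the bench
- mat: fixed black rubber mat, 270 (x) x 240 (y) x 3 mm, on which the adapters lie at the start; origin at the centre of its underside. The mat and the pile lie one to the left and one to the right of the fixture, either way round
- adapter1: a white plug-in power adapter, the four are alike (from start to start only some are present): a rounded box 58 x 40 x 28 mm (length, width, height) lying on a broad side, about 0.12 kg, with two flat steel prongs 16 mm long on one end. Origin at the centre of the underside of the 58 mm box; x along the length towards the prongs (so it reaches from x = -29 mm to +45 mm), z up
- adapter2: another white plug-in power adapter, the four are alike (from start to start only some are present): a rounded box 58 x 40 x 28 mm (length, width, height) lying on a broad side, about 0.12 kg, with two flat steel prongs 16 mm long on one end. Origin at the centre of the underside of the 58 mm box; x along the length towards the prongs (so it reaches from x = -29 mm to +45 mm), z up
- adapter3: another white plug-in power adapter, the four are alike (from start to start only some are present): a rounded box 58 x 40 x 28 mm (length, width, height) lying on a broad side, about 0.12 kg, with two flat steel prongs 16 mm long on one end. Origin at the centre of the underside of the 58 mm box; x along the length towards the prongs (so it reaches from x = -29 mm to +45 mm), z up
- adapter4: another white plug-in power adapter, the four are alike (from start to start only some are present): a rounded box 58 x 40 x 28 mm (length, width, height) lying on a broad side, about 0.12 kg, with two flat steel prongs 16 mm long on one end. Origin at the centre of the underside of the 58 mm box; x along the length towards the prongs (so it reaches from x = -29 mm to +45 mm), z up
- meter: bystander: orange hand-held multimeter, 85 x 160 x 34 mm, lying on the fixture's top; origin at the centre of its underside
- screwdriver: bystander: screwdriver lying on the bench in front of the drawer; origin at the centre of its underside
- jar: bystander: closed jar, 60 mm in diameter, 100 mm high, on the bench; origin at the centre of its underside
Mind the look-alikes: they are no part of the job. Leave any orange or turquoise look-alike of the adapter4 alone.

How it is judged:
On the way, in this order (a step that is already met when the one before it is completed fails the run):
1. the drawer is pulled open (value of joint drawer above 0.12 m), for 0.2 s.
2. the top tray stands flat in the drawer, square with it, let go (x of tray_top in the frame of drawer_floor between 0.079 and 0.139 m and y of tray_top in the frame of drawer_floor between -0.025 and 0.025 m and z of tray_top in the frame of drawer_floor between -0.004 and 0.006 m and angle between tray_top's own z axis and vertical below 0.06 rad and angle between the x axis of tray_top and the x axis of drawer_floor, either way round below 0.2 rad and contact force between tray_top and the fingers below 0.1 N), for 0.2 s.
3. every adapter lies flat on the floor of that tray, let go (x of tray_top in the frame of drawer_floor between 0.079 and 0.139 m and y of tray_top in the frame of drawer_floor between -0.025 and 0.025 m and z of tray_top in the frame of drawer_floor between -0.004 and 0.006 m and angle between tray_top's own z axis and vertical below 0.06 rad and angle between the x axis of tray_top and the x axis of drawer_floor, either way round below 0.2 rad and x of adapter1 in the frame of tray_top between -0.085 and 0.085 m and y of adapter1 in the frame of tray_top between -0.115 and 0.115 m and z of adapter1 in the frame of tray_top between 0.004 and 0.016 m and angle between each of adapter1, adapter2, adapter3, adapter4's own z axis and vertical below 0.2 rad and x of adapter2 in the frame of tray_top between -0.085 and 0.085 m and y of adapter2 in the frame of tray_top between -0.115 and 0.115 m and z of adapter2 in the frame of tray_top between 0.004 and 0.016 m and x of adapter3 in the frame of tray_top between -0.085 and 0.085 m and y of adapter3 in the frame of tray_top between -0.115 and 0.115 m and z of adapter3 in the frame of tray_top between 0.004 and 0.016 m and x of adapter4 in the frame of tray_top between -0.085 and 0.085 m and y of adapter4 in the frame of tray_top between -0.115 and 0.115 m and z of adapter4 in the frame of tray_top between 0.004 and 0.016 m and contact force between each of adapter1, adapter2, adapter3, adapter4 and the fingers below 0.1 N), for 0.2 s.
At the end, for the whole second after the job is handed in: Drawer shut to within 6 mm; the top tray at rest, flat on the drawer floor, square within 0.2 rad; every adapter present lies flat on that tray's floor (within 0.2 rad, not on another); the other two trays within 30 mm of where they were (value of joint drawer below 0.006 m and x of tray_top in the frame of drawer_floor between 0.079 and 0.139 m and y of tray_top in the frame of drawer_floor between -0.025 and 0.025 m and z of tray_top in the frame of drawer_floor between -0.004 and 0.006 m and angle between tray_top's own z axis and vertical below 0.06 rad and angle between the x axis of tray_top and the x axis of drawer_floor, either way round below 0.2 rad and x of adapter1 in the frame of tray_top between -0.085 and 0.085 m and y of adapter1 in the frame of tray_top between -0.115 and 0.115 m and z of adapter1 in the frame of tray_top between 0.004 and 0.016 m and angle between each of adapter1, adapter2, adapter3, adapter4's own z axis and vertical below 0.2 rad and x of adapter2 in the frame of tray_top between -0.085 and 0.085 m and y of adapter2 in the frame of tray_top between -0.115 and 0.115 m and z of adapter2 in the frame of tray_top between 0.004 and 0.016 m and x of adapter3 in the frame of tray_top between -0.085 and 0.085 m and y of adapter3 in the frame of tray_top between -0.115 and 0.115 m and z of adapter3 in the frame of tray_top between 0.004 and 0.016 m and x of adapter4 in the frame of tray_top between -0.085 and 0.085 m and y of adapter4 in the frame of tray_top between -0.115 and 0.115 m and z of adapter4 in the frame of tray_top between 0.004 and 0.016 m and linear speed of tray_top below 0.02 m/s and distance of each of tray_mid, tray_bottom from where it was at the start of the episode below 0.03 m); the robot touches nothing.
It fails at once if a bystander (meter, screwdriver or jar) is pushed more than 30 mm (distance of any of meter, screwdriver, jar from where it was at the start of the episode above 0.03 m).
It fails at once if one of the two lower trays is moved more than 60 mm (distance of any of tray_mid, tray_bottom from where it was at the start of the episode above 0.06 m).
It fails at once if the drawer is slammed (closing faster than 0.5 m/s) (velocity of joint drawer below -0.5 m/s).
Of adapter1, adapter2, adapter3, adapter4 only 3 to 4 are there at a start; the rules pass over those that are not, and their reading is None.
At some moment in a run one of adapter1, adapter2, adapter3, adapter4 may be knocked a few centimetres aside while the robot is not near it.
It also fails if it takes over 210 s, if anything falls off the work surface, if the arm or the gripper's body presses on something with over 40 N, if the wrist force passes 120 N, or if a joint passes its speed limit or range.

## Working session

There is one attempt and no reset: what is moved stays moved. The work goes in short steps, each a Python script; the robot and the scene stay as the last script left them, time stands still between calls to the robot, and variables do not carry over. Pictures are saved under pics/ and viewed, and the job is handed in when it is done.

```bash
mkdir -p pics; ls; cat > h.py <<'E'
from cell import *
import numpy as np, cv2
from scipy.spatial.transform import Rotation as R
def save(img,name,scale=1.0):
    im=cv2.cvtColor(img,cv2.COLOR_RGB2BGR)
    cv2.imwrite('pics/'+name+'.png',im)
def cam_T(c, st=None):
    """world<-camera 4x4"""
    T=np.eye(4)
    if 'mount' in c:
        W=np.eye(4);W[:3,:3]=R.from_rotvec(st['eef_rot']).as_matrix();W[:3,3]=st['tcp_pos']
        return W@np.array(c['mount'])
    Rm=cv2.Rodrigues(np.array(c['rvec'],float))[0];t=np.array(c['tvec'],float).ravel()
    T[:3,:3]=Rm.T;T[:3,3]=-Rm.T@t
    return T
def cloud(c,st=None):
    T=cam_T(c,st);z=c['z_map'].astype(float);K=c['K']
    v,u=np.mgrid[:z.shape[0],:z.shape[1]]
    P=np.stack([(u-K[0][2])/K[0][0]*z,(v-K[1][2])/K[1][1]*z,z],-1)
    P=P@T[:3,:3].T+T[:3,3]
    P[z<=0]=np.nan
    return P
def onplane(c,uv,h,st=None):
    T=cam_T(c,st);K=np.array(c['K'])
    d=T[:3,:3]@np.linalg.inv(K)@np.array([uv[0],uv[1],1.0]);o=T[:3,3]
    return o+d*(h-o[2])/d[2]
def down(yaw):
    """tool z down, tool x (jaw dir) at yaw in world"""
    x=np.array([np.cos(yaw),np.sin(yaw),0]);z=np.array([0,0,-1.]);y=np.cross(z,x)
    return R.from_matrix(np.stack([x,y,z],1)).as_rotvec()
E
python3 - <<'E'
from h import *
s=state();print({k:np.round(v,3) for k,v in s.items()})
for n in ['scene','top','wrist']:
    c=capture(n);save(c['image'],n+'0');print(n,np.round(c['K'],1).tolist(),c.get('mount'))
    if n!='wrist':print(np.round(cam_T(c),2).tolist())
    for t in ['fixture','drawer','drawer_handle','drawer_floor','tray_top','tray_mid','mat','adapter1','meter','screwdriver','jar']:
        try:print(t,[(np.round(m['location']),round(m['confidence'],2)) for m in mark_of(t,n)])
        except Exception as e: print(t,e)
E
```

```text
pics
{'t': np.float64(0.0), 'joint_pos': array([ 1.009,  0.287,  1.578,  0.   ,  1.279, -0.15 ]), 'qvel': array([ 0.001, -0.001,  0.002,  0.002,  0.   ,  0.003]), 'effort': array([-0.0000e+00, -4.0599e+01, -2.9262e+01, -0.0000e+00,  6.0000e-03,
       -0.0000e+00]), 'tcp_pos': array([0.27 , 0.618, 0.23 ]), 'eef_rot': array([ 2.628,  1.72 , -0.003]), 'force': array([-0.132,  0.452, -1.236]), 'moment': array([0.012, 0.003, 0.034]), 'finger_gap': np.float64(1.001)}
scene [[517.8, 0.0, 308.4], [0.0, 517.8, 199.2], [0.0, 0.0, 1.0]] None
[[0.79, 0.5, -0.36, 1.25], [0.62, -0.65, 0.45, -0.73], [-0.01, -0.57, -0.82, 1.6], [0.0, 0.0, 0.0, 1.0]]
fixture []
drawer it knows: adapter, drawer_floor, drawer_handle, fixture, jar, mat, meter, screwdriver, tray_bottom, tray_mid, tray_top
drawer_handle [(array([299., 229.]), 0.97)]
drawer_floor [(array([310., 248.]), 0.8), (array([205., 282.]), 0.73)]
tray_top [(array([205., 281.]), 0.91)]
tray_mid [(array([207., 281.]), 0.66)]
mat [(array([330., 157.]), 0.97)]
adapter1 [(array([368., 126.]), 0.7), (array([331., 172.]), 0.65), (array([311., 155.]), 0.62
[... 999 characters left out ...]
6), (array([226., 230.]), 0.63), (array([349., 165.]), 0.3)]
jar [(array([443., 158.]), 0.83)]
wrist [[323.3, 0.0, 315.6], [0.0, 323.3, 203.5], [0.0, 0.0, 1.0]] [[ 9.99999062e-01  4.94523715e-04 -1.27760890e-03 -1.08821567e-03]
 [-1.22225699e-04  9.61062584e-01  2.76330772e-01 -7.01582599e-02]
 [ 1.36451423e-03 -2.76330357e-01  9.61061742e-01 -1.42665640e-01]
 [ 0.00000000e+00  0.00000000e+00  0.00000000e+00  1.00000000e+00]]
fixture []
drawer it knows: adapter, drawer_floor, drawer_handle, fixture, jar, mat, meter, screwdriver, tray_bottom, tray_mid, tray_top
drawer_handle []
drawer_floor []
tray_top []
tray_mid []
mat []
adapter1 [(array([362., 338.]), 0.58)]
meter []
screwdriver []
jar []
```

View pics/scene0.png

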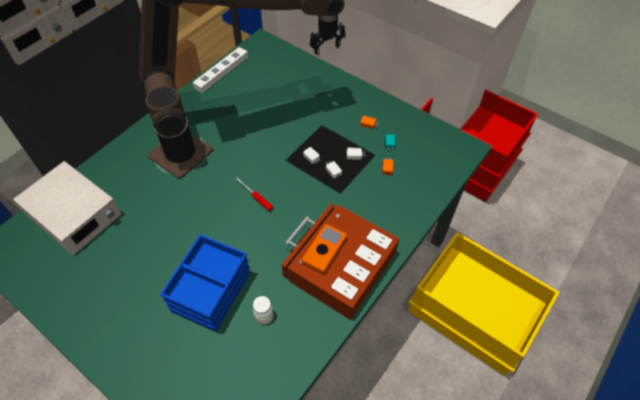

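View pics/top0.png

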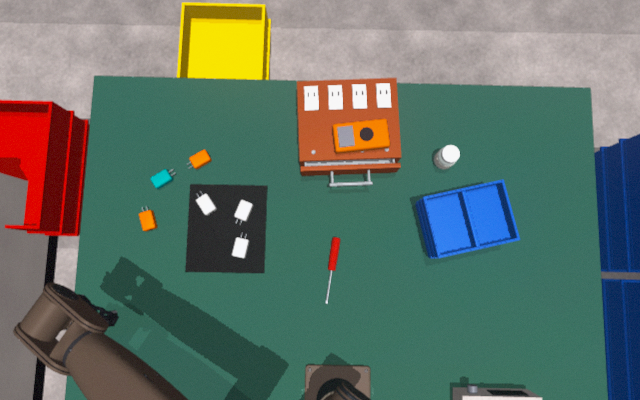

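The top view shows the three white adapters on the black mat at about (205,203), (243,211) and (241,247). The orange and turquoise look-alikes lie off the mat. The drawer handle is at (350,182), the screwdriver runs (335,240)–(327,300), the pile is at (467,218) and the jar at (447,157). Next I measure their positions.

```bash
cat >> h.py <<'E'
def rect(P,sel):
    q=P[sel][:,:2]; 
    (c,s,a)=cv2.minAreaRect(q.astype(np.float32)*1000)
    return np.round(np.array(c)/1000,4),np.round(s,1),round(a,1)
def adapters(c,P,hmin=0.02,hmax=0.05,zmean=None):
    hsv=cv2.cvtColor(c['image'],cv2.COLOR_RGB2HSV)
    return ((hsv[...,1]<60)&(hsv[...,2]>140)&(P[...,2]>hmin)&(P[...,2]<hmax))
E
python3 - <<'E'
from h import *
c=capture('top');P=cloud(c);Z=P[...,2]
im=c['image'];hsv=cv2.cvtColor(im,cv2.COLOR_RGB2HSV)
print('bench z',np.nanmedian(Z[100:300,270:290]))
# tray top
blue=(abs(hsv[...,0].astype(int)-110)<12)&(hsv[...,1]>120)
m=np.zeros_like(blue);m[170:270,405:530]=1
m=m&blue
print('tray z pct',np.nanpercentile(Z[m],[1,25,50,75,95,99]))
s=m&(Z>np.nanpercentile(Z[m],99)-0.012);print('rim',rect(P,s),s.sum())
# adapters
w=(hsv[...,1]<60)&(hsv[...,2]>150)
m=np.zeros_like(w);m[185:272,187:268]=1
n,l,st,ce=cv2.connectedComponentsWithStats((w&m).astype(np.uint8))
for i in range(1,n):
    if st[i,4]>30: 
        s=(l==i);zz=np.nanmedian(Z[s]);s&=(Z>zz-.008);print(i,st[i],rect(P,s),zz,np.nanmean(P[s],0))
# fixture top
m=np.zeros_like(w);m[75:165,295:402]=1
s=m&(Z>0.092)&(Z<0.106);print('fix top',rect(P,s),s.sum())
m[:]=0;m[160:190,325:378]=1
s=m&(Z>0.055)&(Z<0.085);print('handle',rect(P,s),s.sum())
m[:]=0;m[145:185,290:330]=1;m[145:185,372:405]=1
for h in range(170,176):print(h,np.round(P[155:182,315,::2][:, :],3).tolist()) if h==170 else 0
for n,h in [((335,240),.02),((327,302),.01),((447,157),.1),((361,135),.13)]: print(n,onplane(c,n,h))
E
```

```text
bench z -0.0005541977641774221
tray z pct [-0.00281339  0.09676117  0.10008831  0.11079806  0.14130161  0.14458013]
rim (array([ 0.5296, -0.3608]), array([176.1, 238.6]), 13.8) 1047
1 [196 194  20  21 245] (array([0.5635, 0.4127]), array([56.6, 38.6]), 36.9) 0.029921745355550478 [0.5633437  0.41194938 0.03015347]
2 [234 200  19  21 247] (array([0.5486, 0.2976]), array([40.6, 56.3]), 68.0) 0.02990125633750207 [0.54842756 0.29715455 0.02999964]
6 [232 237  17  21 254] (array([0.435 , 0.3019]), array([40.2, 56.5]), 79.6) 0.02988903867481074 [0.43494504 0.30165683 0.0303056 ]
fix top (array([ 0.8128, -0.0143]), array([267.4, 301.2]), 3.4) 5984
handle (array([ 0.6592, -0.0264]), array([ 68.3, 156.3]), 3.7) 356
170 [[0.708, 0.093], [0.705, 0.096], [0.701, 0.098], [0.698, 0.098], [0.695, 0.101], [0.693, 0.097], [0.705, 0.023], [0.703, 0.019], [0.7, 0.016], [0.697, 0.016], [0.679, 0.09], [0.676, 0.089], [0.671, 0.098], [0.669, 0.093], [0.667, 0.088], [0.665, 0.084], [0.665, 0.068], [0.664, 0.056], [0.664, 0.043], [0.664, 0.024], [0.665, 0.001], [0.663, -0.004], [0.66, -0.003], [0.656, 0.002], [0.654, -0.006], [0.652, -0.011], [0.647, -0.004]]
(335, 240) [0.46339841 0.01660862 0.02      ]
(327, 302) [0.27817865 0.0366147  0.01      ]
(447, 157) [ 0.71045823 -0.30530298  0.1       ]
(361, 135) [ 0.76250754 -0.04903961  0.13      ]
```

```bash
python3 - <<'E'
import cv2
i=cv2.imread('pics/top0.png')
cv2.imwrite('pics/top0z.png',cv2.resize(i[70:310,180:420],None,fx=2.4,fy=2.4,interpolation=cv2.INTER_CUBIC))
E
```

```text
(no output)
```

View pics/top0z.png

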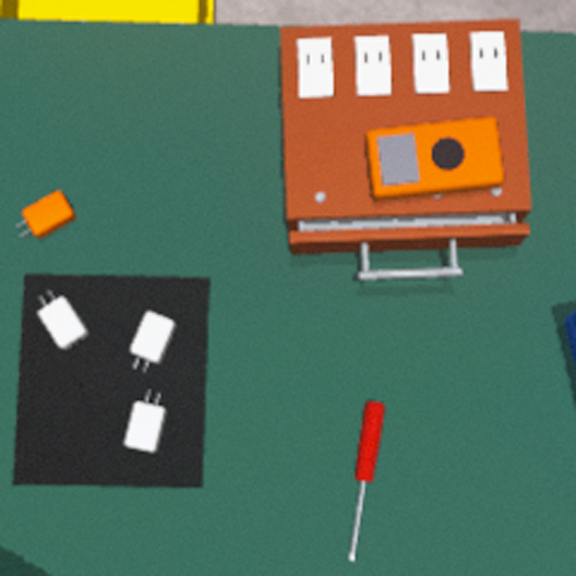

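The drawer starts slightly ajar. I take a closer wrist view for the handle and the fixture yaw.

```bash
cat >> h.py <<'E'
def wcap(name):
    st=state();c=capture('wrist');save(c['image'],name);return c,st,cloud(c,st)
def fmt(s): return np.round(s['tcp_pos'],4),round(float(s['finger_gap']),3),np.round(s['force'],1),round(float(s['t']),1)
E
python3 - <<'E'
from h import *
for yaw in [0.06,0.06+np.pi]:
    print(yaw,np.round(solve_ik([0.62,-0.02,0.35],down(yaw)),2),np.round(solve_ik([0.65,-0.02,0.07],down(yaw)),2),np.round(solve_ik([0.45,-0.02,0.07],down(yaw)),2))
a=min([0.06,0.06+np.pi],key=lambda y:abs(solve_ik([0.62,-0.02,0.35],down(y))[5]))
move_pose([0.58,-0.02,0.36],down(a))
c,st,P=wcap('w1');print(a,fmt(st))
np.savez('w1.npz',P=P,im=c['image'])
E
```

```text
0.06 [-0.2   0.1   1.58  0.    1.46 -0.26] [-0.19  0.4   1.74  0.    1.   -0.25] [-0.27 -0.01  2.23  0.    0.92 -0.33]Traceback (most recent call last):
  File "<stdin>", line 3, in <module>
    return _wrapfunc(a, 'round', decimals=decimals, out=out)
    return _wrapit(obj, method, *args, **kwds)
    result = getattr(arr, method)(*args, **kwds)
TypeError: unsupported operand type(s) for *: 'NoneType' and 'float'
```

```bash
python3 - <<'E'
from h import *
a=0.06
move_pose([0.58,-0.02,0.36],down(a))
c,st,P=wcap('w1');print(a,fmt(st))
np.savez('w1.npz',P=P,im=c['image'])
E
```

```text
0.06 (array([ 0.58  , -0.0192,  0.3598]), 0.995, array([-0.4,  0.4,  0.3]), 4.3)
```

View pics/w1.png

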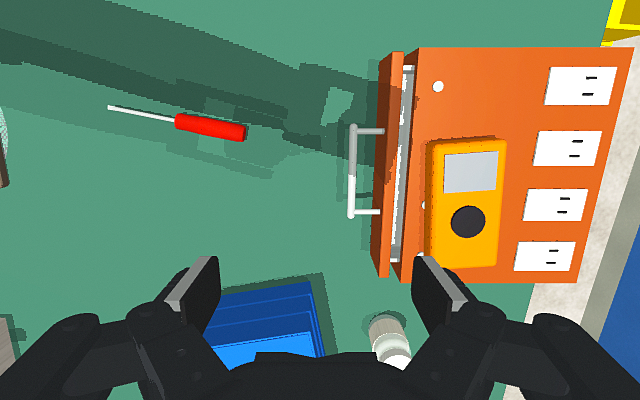

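The wrist view shows the bar handle at (352,170), the drawer slightly ajar and the screwdriver at (210,125). Now I fit these to the depth.

```bash
python3 - <<'E'
from h import *
d=np.load('w1.npz');P=d['P'];Z=P[...,2]
m=np.zeros(Z.shape,bool);m[115:225,340:362]=1
s=m&(Z>0.06)&(Z<0.09);q=P[s];print('bar',s.sum(),q.mean(0),q.min(0),q.max(0))
# bar line fit using rows 135..205
s2=s.copy();s2[:140]=0;s2[206:]=0
q=P[s2];k=np.polyfit(q[:,1],q[:,0],1);print('slope',k[0],'yaw',np.degrees(np.arctan(-k[0])), 'zmax',np.percentile(q[:,2],[50,95]),'x width',np.ptp(q[:,0]-np.polyval(k,q[:,1])))
# fixture top front edge: per row the first col with z>.09 right of 395
pts=[]
for r in range(60,250,4):
    row=[u for u in range(398,425) if 0.085<Z[r,u]<0.107]
    # find first after gap
    print(r,[(u,round(Z[r,u],3),round(P[r,u,0],4)) for u in range(375,425,3)]) if r in(70,100) else 0
    g=[u for u in range(398,440) if 0.097<Z[r,u]<0.106]
    if g: pts.append(P[r,g[0]])
pts=np.array(pts);k=np.polyfit(pts[:,1],pts[:,0],1);
rs=pts[:,0]-np.polyval(k,pts[:,1]);g=abs(rs)<.006;k=np.polyfit(pts[g,1],pts[g,0],1);print('front edge',k,np.degrees(np.arctan(-k[0])),g.sum(),len(g))
s=(Z>0.094)&(Z<0.106)&(np.arange(640)[None]>395)
print(rect(P,s))
# drawer panel top
s=np.zeros(Z.shape,bool);s[50:280,368:400]=1;s&=(Z>0.07)&(Z<0.1);print(rect(P,s),np.nanpercentile(Z[s],[5,50,95]))
# screwdriver
h=cv2.cvtColor(d['im'],cv2.COLOR_RGB2HSV);s=((h[...,0]<8)|(h[...,0]>172))&(h[...,1]>150)
s[:,:150]=0;s[:,260:]=0;s[:90]=0;s[150:]=0;print('sd',rect(P,s),np.nanmax(Z[s]))
E
```

```text
bar 836 [ 0.62894268 -0.02585639  0.07430235] [ 0.61960241 -0.09209468  0.06873209] [0.64693878 0.03700809 0.07786465]
slope -0.05867338644777641 yaw 3.3578876938724647 zmax [0.07469169 0.07660923] x width 0.011163882084033627
100 [(375, np.float64(0.0), np.float64(0.6618)), (378, np.float64(0.02), np.float64(0.6627)), (381, np.float64(0.042), np.float64(0.6628)), (384, np.float64(0.062), np.float64(0.6628)), (387, np.float64(0.081), np.float64(0.6628)), (390, np.float64(0.089), np.float64(0.6648)), (393, np.float64(0.09), np.float64(0.6682)), (396, np.float64(0.09), np.float64(0.6718)), (399, np.float64(0.091), np.float64(0.6753)), (402, np.float64(0.02), np.float64(0.6968)), (405, np.float64(0.019), np.float64(0.7014)), (408, np.float64(0.018), np.float64(0.7059)), (411, np.float64(0.02), np.float64(0.7095)), (414, np.float64(0.098), np.float64(0.6915)), (417, np.float64(0.1), np.float64(0.6943)), (420, np.float64(0.1), np.float64(0.698)), (423, np.float64(0.099), np.float64(0.7018))]
front edge [-0.06243774  0.69546923] 3.5727810998059133 48 48
(array([ 0.8243, -0.0902]), array([247.6, 448.9]), 3.5)
(array([ 0.669 , -0.0273]), array([ 41. , 297.6]), 8.0) [0.07297342 0.08964341 0.09133368]
sd (array([0.4226, 0.0165]), array([24.8, 99.1]), 82.3) 0.028327111167701702
```

Fixture yaw is about 0.060 rad and the drawer is about 17 mm ajar. Open jaws would foul the front panel, so I hook the bar with the shut fingers, jaws along y, in the 34 mm gap and pull to about 0.195 m.

```bash
python3 - <<'E'
from h import *
a=0.06;o=down(a+np.pi/2)
gripper_close()
p=np.array([0.650,-0.0245,0.16])
move_pose(p,o); print(fmt(state()))
servo_line([p[0],p[1],0.052],rate=0.06);print(fmt(state()))
u=-np.array([np.cos(a),np.sin(a),0])
q=np.array([p[0],p[1],0.052])
servo_line(q+u*0.02,rate=0.05);print(fmt(state()))
servo_line(q+u*0.182,rate=0.08);print(fmt(state()))
wait(0.3)
servo_line(q+u*0.178,rate=0.05)
s=np.array(state()['tcp_pos']);s[2]=0.2
servo_line(s,rate=0.15)
c,st,P=wcap('w2');c=capture('top');save(c['image'],'top2');print(fmt(st))
E
```

```text
(array([ 0.6504, -0.0246,  0.1608]), 0.0, array([-0. , -0.6, -0.2]), 6.5)
(array([ 0.6503, -0.0245,  0.0525]), 0.003, array([ 0.2,  0.1, -0.3]), 8.4)
(array([ 0.6294, -0.0256,  0.0519]), 0.001, array([ 0.2,  0.6, -0.4]), 9.0)
(array([ 0.4684, -0.0353,  0.052 ]), 0.002, array([ 0.8, -0.6, -0.2]), 11.1)
(array([ 0.4715, -0.0349,  0.1988]), 0.002, array([ 0.1, -0.2, -0.4]), 12.8)
```

View pics/top2.png

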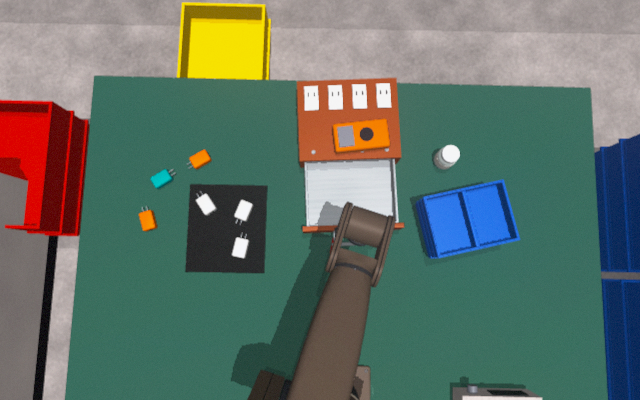

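View pics/w2.png

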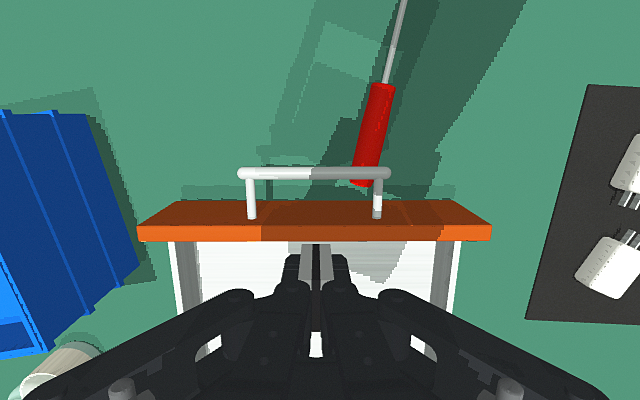

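The drawer is open, and the red screwdriver was not touched. Next I take a closer look at the pile.

```bash
python3 - <<'E'
from h import *
t=np.radians(13.8)
s=np.array(state()['tcp_pos']);
servo_line([s[0],s[1],0.36],rate=0.25)
move_pose([0.49,-0.361,0.36],down(t+np.pi/2))
open_jaws()
c,st,P=wcap('w3');print(fmt(st));np.savez('w3.npz',P=P,im=c['image'])
Z=P[...,2]
hsv=cv2.cvtColor(c['image'],cv2.COLOR_RGB2HSV)
b=(abs(hsv[...,0].astype(int)-110)<14)&(hsv[...,1]>100)
s=b&(Z>0.132)&(Z<0.15);print('rim',rect(P,s),s.sum(),np.nanpercentile(Z[s],[5,50,95]))
c2,sz,ang=rect(P,s)
v=np.array([np.cos(t),np.sin(t)]);n=np.array([-v[1],v[0]])
L=(P[...,:2]-c2)@v;Mm=(P[...,:2]-c2)@n
r=s&(abs(Mm)<0.03)&(abs(L)<0.07)
k=np.polyfit(L[r],Mm[r],1);print('rib',k,r.sum(),np.nanpercentile(Mm[r],[2,98]),np.nanmedian(Z[r]))
E
```

```text
(array([ 0.49  , -0.3611,  0.36  ]), 1.002, array([-0.6,  0.1, -0.7]), 15.7)
rim (array([ 0.5513, -0.2445]), array([531. , 257.5]), 77.5) 6509 [0.13456829 0.14065233 0.14288017]
rib [-0.14490818 -0.00188349] 842 [-0.02769021  0.00795968] 0.14099295832871314
```

View pics/w3.png

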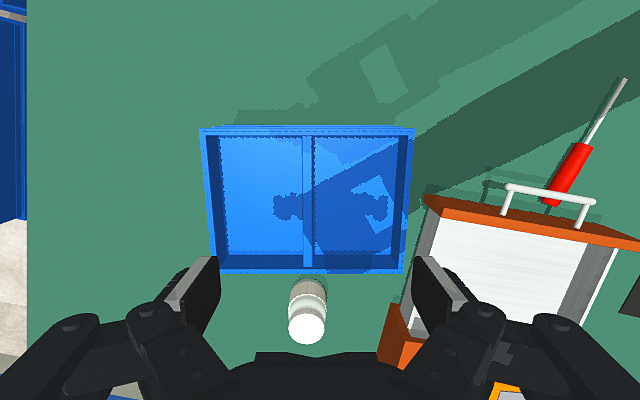

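```bash
python3 - <<'E'
from h import *
d=np.load('w3.npz');P=d['P'];Z=P[...,2].copy();Z[:122]=np.nan;Z[280:]=np.nan;Z[:,:195]=np.nan;Z[:,420:]=np.nan
hsv=cv2.cvtColor(d['im'],cv2.COLOR_RGB2HSV)
b=(abs(hsv[...,0].astype(int)-110)<14)&(hsv[...,1]>100)
s=b&(Z>0.135)&(Z<0.148);R_=rect(P,s);print('rim',R_,s.sum())
c2=np.array(R_[0])
for t in [np.radians(13.8),np.radians(12.5)]:
  v=np.array([np.cos(t),np.sin(t)]);n=np.array([-v[1],v[0]])
  L=(P[...,:2]-c2)@v;Mm=(P[...,:2]-c2)@n
  r=s&(abs(Mm)<0.015)&(abs(L)<0.07)
  k=np.polyfit(L[r],Mm[r],1);print('rib',t,k,r.sum(),np.nanpercentile(Mm[r],[2,50,98]),np.nanmedian(Z[r]),t+np.arctan(k[0]))
E
```

```text
rim (array([ 0.527 , -0.3637]), array([176.2, 236.9]), 13.8) 6109
rib 0.24085543677521748 [0.00210964 0.00030118] 1189 [-0.00554372  0.00027495  0.00601178] 0.13784910006121293 0.24296507193923184
rib 0.2181661564992912 [0.02462915 0.00030071] 1189 [-0.00629241  0.00026     0.00667896] 0.13784910006121293 0.2427903249871471
```

```bash
python3 - <<'E'
from h import *
c=capture('top');save(c['image'],'top3');P=cloud(c);Z=P[...,2]
np.savez('top3.npz',P=P,im=c['image'])
a=0.06;e=np.array([np.cos(a),np.sin(a)]);n=np.array([-e[1],e[0]])
o=np.array([0.6967,-0.026])
X=(P[...,:2]-o)@e;Y=(P[...,:2]-o)@n
W=(X>-.25)&(X<0.05)&(abs(Y)<0.18)
pan=W&(Z>0.082)&(Z<0.097)&(X<-0.1);print('panel X',np.percentile(X[pan],[2,50,98]),'Y',np.percentile(Y[pan],[.5,99.5]),np.median(Z[pan]),pan.sum())
print('panel slope',np.polyfit(Y[pan],X[pan],1))
fl=W&(Z>0.008)&(Z<0.032)&(X<-0.02)&(X>-0.17);print('floor X',np.percentile(X[fl],[1,99]),'Y',np.percentile(Y[fl],[1,99]),np.median(Z[fl]))
sd=W&(abs(Y)>0.12)&(Z>0.052)&(Z<0.072)&(X<-0.02)&(X>-0.17);print('walls',[np.percentile(Y[sd&(sg*Y>0)],[2,50,98]) for sg in(1,-1) if (sd&(sg*Y>0)).sum()])
ft=(Z>0.094)&(Z<0.106)&(abs(Y)<.2)&(X>-0.02)&(X<0.3);print('fix X',np.percentile(X[ft],[1,99]),'Y',np.percentile(Y[ft],[1,99]))
E
```

```text
panel X [-0.20309029 -0.19613569 -0.18851748] Y [-0.14151667  0.15036664] 0.08916852680760656 525
panel slope [-0.002712   -0.19599344]
floor X [-0.16841389 -0.02135249] Y [-0.12503678  0.13230036] 0.01836635243203455
walls [array([0.1345607 , 0.13748693, 0.14040907]), array([-0.13155873, -0.12776448, -0.12462706])]
fix X [0.00384291 0.24628471] Y [-0.14253673  0.15255996]
```

View pics/top3.png

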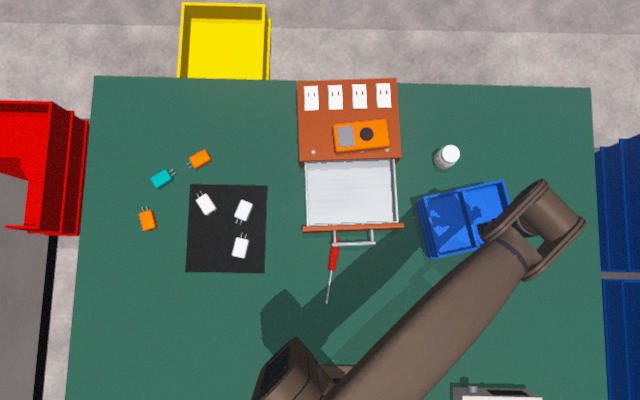

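```bash
python3 - <<'E'
from h import *
o=down(0.242+np.pi/2)
servo_line([0.527,-0.363,0.2],ori=o,rate=0.2)
servo_line([0.527,-0.363,0.107],rate=0.08);print(fmt(state()))
gripper_close();print(fmt(state()))
servo_line([0.527,-0.363,0.135],rate=0.04);print(fmt(state()))
servo_line([0.527,-0.363,0.28],rate=0.12);wait(.2);print(fmt(state()),np.round(state()['moment'],2))
c,st,P=wcap('w4');c=capture('scene');save(c['image'],'scene4')
E
```

```text
(array([ 0.5275, -0.3634,  0.1079]), 0.999, array([-0.4,  0.2,  0.7]), 18.1)
(array([ 0.5271, -0.3631,  0.1072]), 0.129, array([-0.6, -0. ,  1.7]), 18.8)
(array([ 0.5269, -0.3628,  0.1348]), 0.134, array([-0.6, -0.3, -3.7]), 19.6)
(array([ 0.5268, -0.3628,  0.279 ]), 0.128, array([-0.8, -0. , -3.2]), 21.2) [-0.01 -0.04  0.  ]
```

View pics/scene4.png

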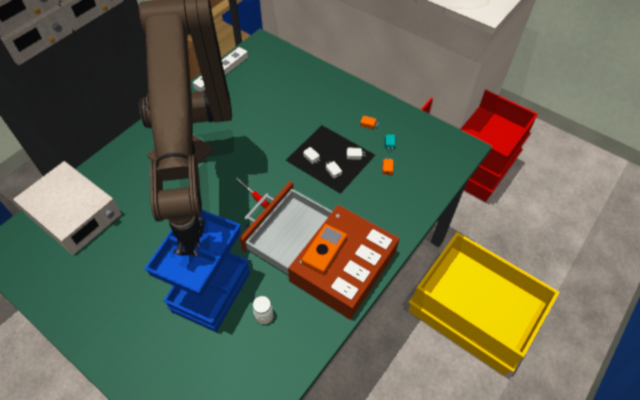

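View pics/w4.png

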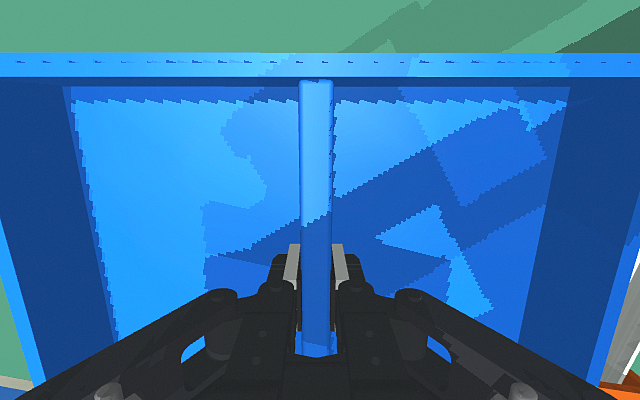

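The scene view shows one tray lifted level and two left in the pile. I carry it over and set it down in the drawer.

```bash
python3 - <<'E'
from h import *
o=down(0.06+np.pi/2)
servo_line([0.6016,-0.0272,0.28],ori=o,rate=0.2)
servo_line([0.6016,-0.0272,0.06],rate=0.12);print(fmt(state()))
z=0.045
while z>=0.031:
    servo_line([0.6016,-0.0272,z],rate=0.04);s=state();print(z,fmt(s)[0],fmt(s)[2])
    if s['force'][2]>2: break
    z-=0.0025
open_jaws();wait(.2);print(fmt(state()))
s=np.array(state()['tcp_pos']);s[2]=0.3
servo_line(s,rate=0.2);
servo_line([0.56,0.25,0.36],ori=down(0.06+np.pi/2),rate=0.3)
c,st,P=wcap('w5');print(fmt(st));np.savez('w5.npz',P=P,im=c['image'])
c=capture('top');save(c['image'],'top5');P=cloud(c);Z=P[...,2];np.savez('top5.npz',P=P,im=c['image'])
hsv=cv2.cvtColor(c['image'],cv2.COLOR_RGB2HSV);b=(abs(hsv[...,0].astype(int)-110)<14)&(hsv[...,1]>100)
b[:,:295]=0;b[:,410:]=0;s=b&(Z>0.055);print(rect(P,s),np.percentile(Z[s],[5,50,95]))
E
```

```text
(array([ 0.6022, -0.0273,  0.0609]), 0.131, array([-0.1, -0. , -3.2]), 25.1)
0.045 [ 0.6013 -0.0271  0.0445] [-0.2 -0.3 -3.4]
0.042499999999999996 [ 0.6016 -0.0272  0.0425] [-0.3  1.  -4. ]
0.039999999999999994 [ 0.6014 -0.0272  0.0398] [-0.3 -0.  -3.3]
0.03749999999999999 [ 0.6014 -0.0271  0.0372] [ 0.8  0.  -3.7]
0.03499999999999999 [ 0.6014 -0.0272  0.0348] [-0.3 -0.3 -3.5]
0.03249999999999999 [ 0.6031 -0.0272  0.0342] [1.6 1.1 4. ]
(array([ 0.6016, -0.0272,  0.0325]), 0.999, array([0.3, 0.3, 0.5]), 27.8)
(array([0.56  , 0.2491, 0.3592]), 1.001, array([ 0.2,  1.1, -0.2]), 30.4)
(array([ 0.605 , -0.0262]), array([175.8, 236.4]), 3.5) [0.05918477 0.06630249 0.07204875]
```

View pics/top5.png

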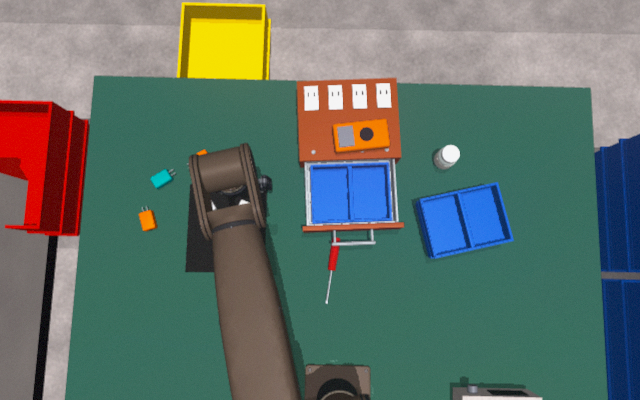

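View pics/w5.png

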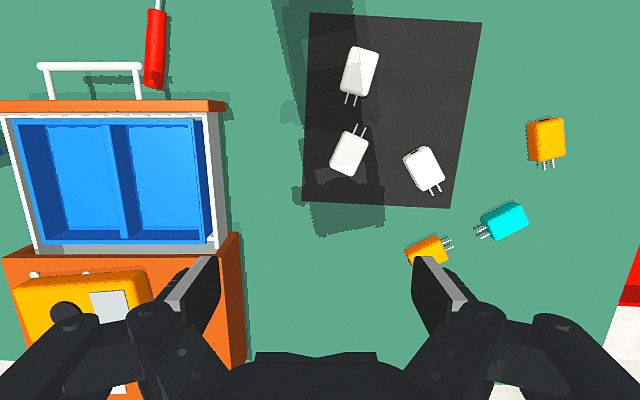

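The tray sits square in the drawer at about (0.604,-0.026), yaw 3.5°. The wrist view shows three white adapters, at (358,70), (349,152) and (424,170). I measure them from this view and pick the first.

```bash
cat >> h.py <<'E'
def find_adapters(c,P):
    """white blobs on the mat -> list of (centre, length-axis yaw mod pi, size)"""
    hsv=cv2.cvtColor(c,cv2.COLOR_RGB2HSV);Z=P[...,2]
    m=(hsv[...,1]<45)&(hsv[...,2]>110)&(Z>0.024)&(Z<0.04)&(P[...,0]>.33)&(P[...,0]<.72)&(P[...,1]>.15)&(P[...,1]<.6)
    n,l,st,ce=cv2.connectedComponentsWithStats(m.astype(np.uint8));out=[]
    for i in range(1,n):
        if st[i,4]<100: continue
        cc,s,a=rect(P,l==i)
        yaw=np.radians(a) if s[0]>s[1] else np.radians(a+90)
        out.append((cc,(yaw+np.pi/2)%np.pi-np.pi/2,s,st[i,4],ce[i].round()))
    return out
E
python3 - <<'E'
from h import *
d=np.load('w5.npz')
for r in find_adapters(d['im'],d['P']):print(r)
d=np.load('top3.npz')
for r in find_adapters(d['im'],d['P']):print('top',r)
d=np.load('w5.npz');P=d['P'];Z=P[...,2];im=d['im']
hsv=cv2.cvtColor(im,cv2.COLOR_RGB2HSV);b=(abs(hsv[...,0].astype(int)-108)<16)&(hsv[...,1]>100);b[:,240:]=0;b[:100]=0;b[255:]=0
s=b&(Z>0.058)&(Z<.075);print(rect(P,s),np.percentile(Z[s],[5,50,95]))
E
```

```text
(array([0.4337, 0.2992]), np.float64(-0.20420352248333629), array([40. , 58.1]), np.int32(1312), array([359.,  71.]))
(array([0.5471, 0.2946]), np.float64(-0.3577924966588375), array([40.1, 57.7]), np.int32(1062), array([349., 154.]))
(array([0.5624, 0.4096]), np.float64(0.614355896702004), array([58.2, 40.5]), np.int32(1041), array([425., 169.]))
top (array([0.564 , 0.4121]), np.float64(0.6195918844579871), array([58.6, 39.8]), np.int32(227), array([205., 203.]))
top (array([0.5485, 0.2974]), np.float64(-0.3682644721708037), array([39.7, 55.8]), np.int32(231), array([243., 209.]))
top (array([0.4388, 0.3012]), np.float64(-0.22165681500327938), array([40.4, 63.6]), np.int32(248), array([240., 247.]))
(array([ 0.604 , -0.0291]), array([176.4, 238.3]), 3.4) [0.0596552  0.0678221  0.07029023]
```

```bash
cat >> h.py <<'E'
T0=np.array([0.6035,-0.028]);TY=0.06
def tw(x,y):
    return T0+x*np.array([np.cos(TY),np.sin(TY)])+y*np.array([-np.sin(TY),np.cos(TY)])
def pick(c,yaw,z=0.009):
    j=(yaw+np.pi/2+np.pi/2)%np.pi-np.pi/2   # jaw dir mod pi in [-90,90)
    o=down(j)
    move_pose([c[0],c[1],0.15],o)
    servo_line([c[0],c[1],z],rate=0.09);print('at',fmt(state()))
    gripper_close();print('grip',fmt(state()))
    servo_line([c[0],c[1],0.17],rate=0.15);wait(.15);print('lift',fmt(state()))
def place(x,y,z=0.033):
    q=tw(x,y)
    servo_line([q[0],q[1],0.17],ori=down(TY),rate=0.22)
    servo_line([q[0],q[1],0.06],rate=0.15)
    servo_line([q[0],q[1],z],rate=0.05);print('low',fmt(state()))
    open_jaws();wait(.1);print('rel',fmt(state()))
    servo_line([q[0],q[1],0.17],rate=0.2)
E
python3 - <<'E'
from h import *
pick([0.5625,0.4098],0.615)
c,st,P=wcap('w6')
E
```

```text
at (array([0.563 , 0.4101, 0.0099]), 1.001, array([-0.4,  0.9,  0.1]), 34.6)
grip (array([0.5629, 0.41  , 0.0096]), 0.456, array([1.1, 0.9, 1.6]), 35.1)
lift (array([0.5619, 0.4095, 0.1684]), 0.451, array([-0.9,  0.4, -1.1]), 36.5)
```

View pics/w6.png

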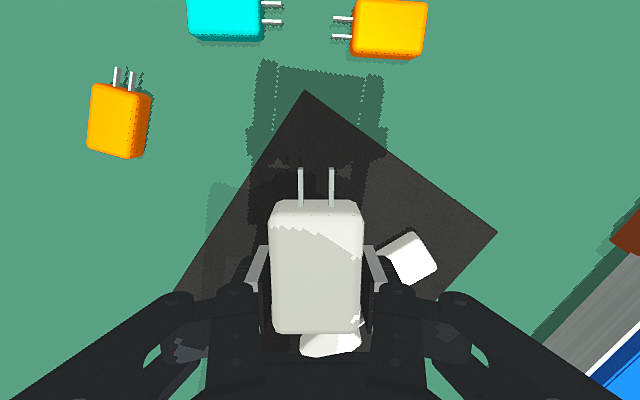

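The adapter is held square and level, prongs up at (315,185). I place it.

```bash
python3 - <<'E'
from h import *
place(-0.023,0.0505)
c,st,P=wcap('w7')
E
```

```text
low (array([0.5783, 0.0211, 0.0335]), 0.454, array([0.5, 1.4, 2.7]), 40.0)
rel (array([0.5774, 0.021 , 0.0329]), 0.997, array([-0.5, -0.2, -0.7]), 40.7)
```

View pics/w7.png

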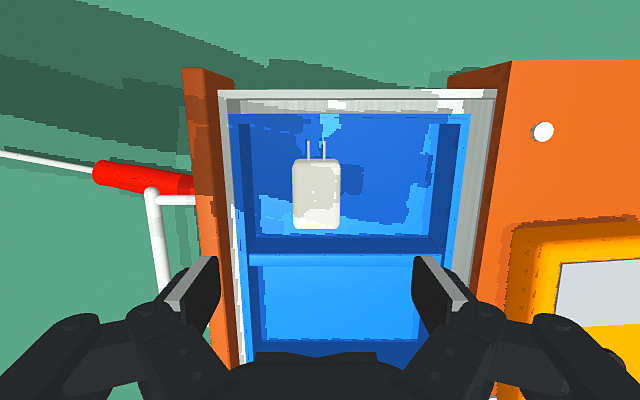

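The adapter lies flat in the +y compartment. With shut fingers I nudge it towards the front wall to make room for the second.

```bash
python3 - <<'E'
from h import *
gripper_close()
q=tw(0.016,0.0505);e=tw(-0.019,0.0505)
servo_line([q[0],q[1],0.12],rate=0.2)
servo_line([q[0],q[1],0.036],rate=0.1);print(fmt(state()))
servo_line([e[0],e[1],0.036],rate=0.04);print(fmt(state()))
q=tw(-0.016,0.0505)
servo_line([q[0],q[1],0.036],rate=0.04)
servo_line([q[0],q[1],0.17],rate=0.2)
open_jaws()
c,st,P=wcap('w8')
move_pose([0.5,0.28,0.3],down(1.3))
c,st,P=wcap('w9')
for r in find_adapters(c['image'],P):print(r)
c=capture('top');save(c['image'],'top9')
E
```

```text
(array([0.6172, 0.0233, 0.0368]), 0.002, array([-0.1, -0.7, -0.1]), 43.8)
(array([0.581 , 0.0214, 0.0355]), -0.002, array([-0.4, -0.2,  0.6]), 44.8)
(array([0.4337, 0.2994]), np.float64(-0.19896753472735362), array([39.7, 58. ]), np.int32(1536), array([318., 111.]))
(array([0.5471, 0.2949]), np.float64(-0.36128315516282594), array([39.9, 58.1]), np.int32(1255), array([338., 197.]))
```

View pics/w8.png

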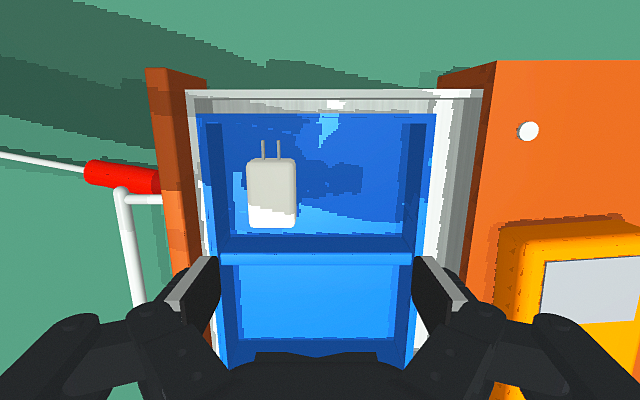

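View pics/w9.png

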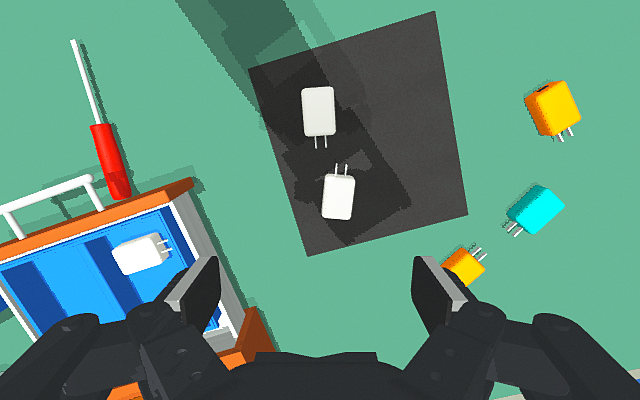

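```bash
cat >> h.py <<'E'
def tray_fit(im,P,u0=0,u1=640,v0=0,v1=400):
    Z=P[...,2];hsv=cv2.cvtColor(im,cv2.COLOR_RGB2HSV);b=(abs(hsv[...,0].astype(int)-108)<16)&(hsv[...,1]>100)
    b&=(Z>0.058)&(Z<.076)&(abs(P[...,0]-.6)<.15)&(abs(P[...,1]+.03)<.17)
    return rect(P,b)
def drawer_fit(P):
    Z=P[...,2];e=np.array([np.cos(.06),np.sin(.06)]);n=np.array([-e[1],e[0]]);o=np.array([0.6967,-0.026])
    X=(P[...,:2]-o)@e;Y=(P[...,:2]-o)@n
    pan=(X>-.26)&(X<-0.1)&(abs(Y)<0.18)&(Z>0.082)&(Z<0.097)
    return np.percentile(X[pan],[2,98]),np.percentile(Y[pan],[1,99])
E
python3 - <<'E'
from h import *
for f in ['top3.npz','top5.npz']:
    d=np.load(f);print(drawer_fit(d['P']),tray_fit(d['im'],d['P']))
c=capture('top');P=cloud(c);print(drawer_fit(P),tray_fit(c['image'],P))
c,st,P=wcap('w9b');print(drawer_fit(P),tray_fit(c['image'],P))
E
```

```text
(array([-0.20309029, -0.18851748]), array([-0.14021986,  0.14760934])) (array([0., 0.]), array([0., 0.]), 0.0)
(array([-0.20206127, -0.18752003]), array([-0.14050722,  0.14753417])) (array([ 0.605 , -0.0262]), array([175.8, 236.4]), 3.5)
(array([-0.21784978, -0.20299688]), array([-0.1405899,  0.1481222])) (array([ 0.5892, -0.0271]), array([176. , 236.1]), 3.6)
(array([-0.2203469 , -0.20580445]), array([-0.06818183,  0.14972696])) (array([ 0.5871, -0.0355]), array([175.8, 250.7]), 3.5)
```

View pics/top9.png

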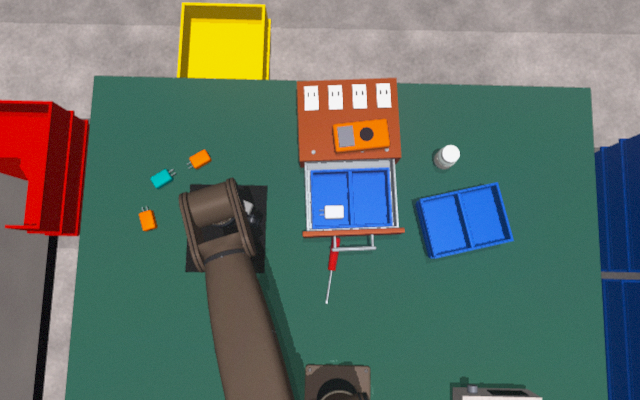

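Tray and drawer moved out together by about 16 mm, because drawer friction is lower than adapter friction. I update the tray pose and measure where the adapter is in the tray.

```bash
cat >> h.py <<'E'
def in_tray(im,P,T):
    Z=P[...,2];hsv=cv2.cvtColor(im,cv2.COLOR_RGB2HSV)
    X=(P[...,:2]-T)@np.array([np.cos(TY),np.sin(TY)]);Y=(P[...,:2]-T)@np.array([-np.sin(TY),np.cos(TY)])
    m=(hsv[...,1]<70)&(hsv[...,2]>80)&(abs(X)<.081)&(abs(Y)<.111)&(Z>.044)&(Z<.062)
    n,l,st,ce=cv2.connectedComponentsWithStats(m.astype(np.uint8));o=[]
    for i in range(1,n):
        if st[i,4]<60: continue
        q=np.stack([X[l==i],Y[l==i]],1);c,s,a=cv2.minAreaRect(q.astype(np.float32)*1000)
        o.append((np.round(c,1),np.round(s,1),round(a,1),np.median(Z[l==i]).round(4)))
    return o
E
python3 - <<'E'
from h import *
c=capture('top');P=cloud(c);print(in_tray(c['image'],P,np.array([0.5885,-0.0275])))
c,st,P=wcap('w9c');print(in_tray(c['image'],P,np.array([0.5875,-0.0285])))
E
```

```text
[(array([-38.3,  53.6]), array([56.9, 38.8]), 87.9, np.float64(0.054))]
[(array([-38.4,  58.9]), array([71.8, 40.2]), 89.9, np.float64(0.055))]
```

```bash
sed -i 's/^T0=.*/T0=np.array([0.5877,-0.0285]);TY=0.06/' h.py
python3 - <<'E'
from h import *
pick([0.5471,0.2949],-0.36)
c,st,P=wcap('w10a')
c=capture('top');P=cloud(c);print(drawer_fit(P),tray_fit(c['image'],P))
place(0.0235,0.0505)
c,st,P=wcap('w10');print(drawer_fit(P))
E
```

```text
at (array([0.5476, 0.2951, 0.0097]), 0.997, array([ 0.8,  0.8, -0.2]), 50.5)
grip (array([0.5477, 0.2951, 0.0096]), 0.457, array([0.4, 0.1, 1.4]), 51.0)
lift (array([0.5464, 0.2947, 0.1685]), 0.452, array([ 0.5,  0.1, -0.8]), 52.4)
(array([-0.21783782, -0.20303763]), array([-0.1392314 ,  0.14809189])) (array([ 0.589 , -0.0272]), array([175.8, 236.5]), 3.6)
low (array([0.609 , 0.0234, 0.0336]), 0.453, array([0.5, 1. , 3.5]), 55.5)
rel (array([0.608 , 0.0233, 0.0329]), 0.998, array([-0.3,  0.1,  0.1]), 56.1)
(array([-0.21790308, -0.20345895]), array([-0.01212017,  0.14848387]))
```

View pics/w10.png

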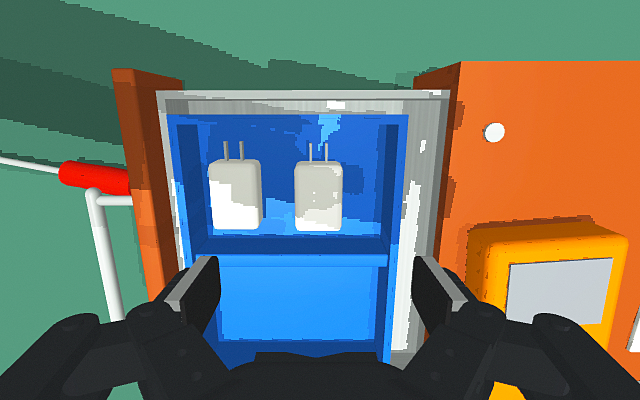

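Both adapters lie flat at (235,195) and (318,195), with a gap between them. The third goes into the other compartment. I look at it again first.

```bash
python3 - <<'E'
from h import *
move_pose([0.45,0.27,0.3],down(1.35))
c,st,P=wcap('w11')
r=find_adapters(c['image'],P)
for q in r:print(q)
c=capture('top');save(c['image'],'top11');P=cloud(c);print(drawer_fit(P),tray_fit(c['image'],P),in_tray(c['image'],P,T0+[.0013,.001]))
if len(r)==1 and abs(r[0][2].max()-58)<2.5:
    pick(r[0][0],r[0][1])
    c,st,P=wcap('w12')
E
```

```text
(array([0.4338, 0.2994]), np.float64(-0.21642082724729672), array([38.9, 57.2]), np.int32(1403), array([337., 149.]))
(array([-0.21624996, -0.20157304]), array([-0.13998525,  0.14815663])) (array([ 0.5907, -0.027 ]), array([176.3, 236.3]), 3.3) [(array([22.9, 51.1]), array([38.5, 56.3]), 1.4, np.float64(0.0532)), (array([-46.8,  54. ]), array([56.9, 36.5]), 87.8, np.float64(0.0537))]
at (array([0.4343, 0.2996, 0.0096]), 0.996, array([ 0.4, -0.4,  0. ]), 60.7)
grip (array([0.4344, 0.2997, 0.0096]), 0.454, array([ 0. , -0.4,  2.7]), 61.2)
lift (array([0.4332, 0.2991, 0.1687]), 0.453, array([ 0.5,  0.4, -1.1]), 62.6)
```

View pics/w11.png

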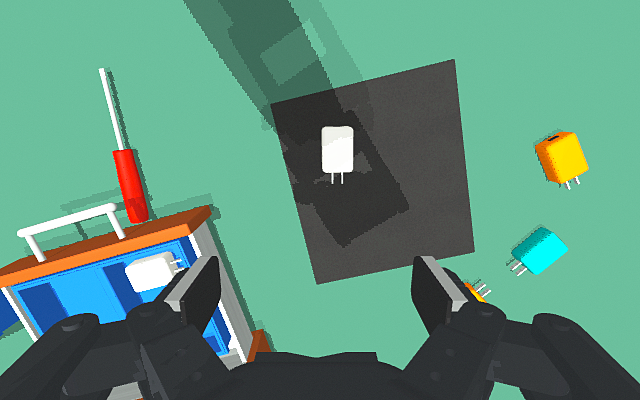

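View pics/w12.png

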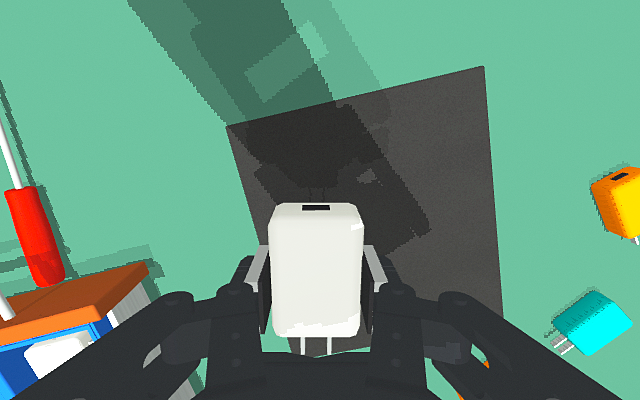

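It is held level with the prongs towards the image bottom, so they will face -y in the tray. I place it in the -y compartment.

```bash
python3 - <<'E'
from h import *
place(0.0015,-0.0505)
gripper_close()
s=np.array(state()['tcp_pos']);servo_line([s[0]-0.06,s[1],0.3],ori=down(0.06+np.pi/2),rate=0.25)
c,st,P=wcap('w13')
move_pose([0.5,0.3,0.3],down(0.06+np.pi/2))
c=capture('top');save(c['image'],'top13');P=cloud(c);print(fmt(state()),drawer_fit(P),tray_fit(c['image'],P),in_tray(c['image'],P,np.array([.5905,-.0271])))
E
```

```text
low (array([ 0.5931, -0.0786,  0.0336]), 0.455, array([0.5, 1.7, 3.9]), 66.2)
rel (array([ 0.5921, -0.0788,  0.0329]), 1.0, array([-0.8, -0.1,  0.2]), 66.8)
(array([0.5006, 0.2989, 0.3   ]), -0.001, array([ 0.2, -0.2, -0. ]), 71.7) (array([-0.21473197, -0.20013495]), array([-0.14012133,  0.14806415])) (array([ 0.592, -0.027]), array([175.9, 236.3]), 3.6) [(array([23. , 50.8]), array([57. , 39.7]), 89.6, np.float64(0.0535)), (array([ -0.5, -48.9]), array([54.6, 37.8]), 87.4, np.float64(0.0533)), (array([-47. ,  52.1]), array([54.5, 39.4]), 88.7, np.float64(0.0538))]
```

View pics/w13.png

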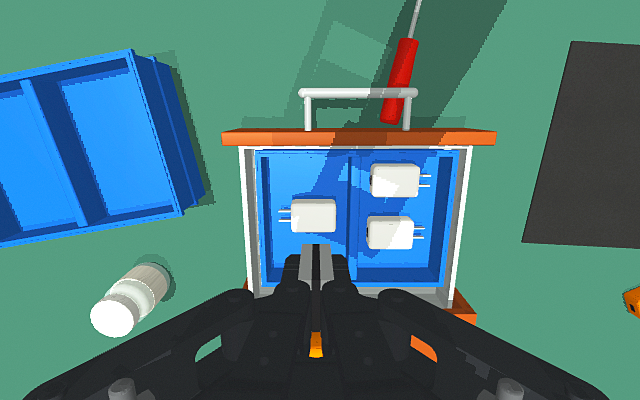

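View pics/top13.png

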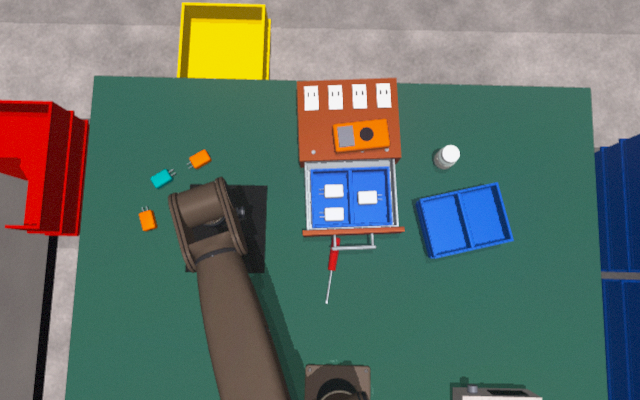

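All three adapters are flat, with tops at about 0.0535 = tray floor + 28 mm. Now I push the drawer shut slowly: first on the panel from inside the handle gap, then on the bar from outside.

```bash
cat >> h.py <<'E'
def fx(X,Y,z):
    e=np.array([np.cos(.06),np.sin(.06)]);n=np.array([-e[1],e[0]]);q=np.array([0.6967,-0.026])+X*e+Y*n
    return [q[0],q[1],z]
E
python3 - <<'E'
from h import *
o=down(0.06+np.pi/2)
move_pose(fx(-0.231,0.004,0.25),o)
servo_line(fx(-0.231,0.004,0.12),rate=0.15)
servo_line(fx(-0.231,0.004,0.052),rate=0.06);print(fmt(state()))
servo_line(fx(-0.22,0.004,0.052),rate=0.03);print(fmt(state()))
servo_line(fx(-0.11,0.004,0.052),rate=0.06);print(fmt(state()))
wait(.3)
servo_line(fx(-0.113,0.004,0.052),rate=0.03)
servo_line(fx(-0.113,0.004,0.16),rate=0.12)
c,st,P=wcap('w14');np.savez('w14.npz',P=P)
print(drawer_fit(P))
Z=P[...,2];e=np.array([np.cos(.06),np.sin(.06)]);X=(P[...,:2]-np.array([0.6967,-0.026]))@e
s=(Z>.082)&(Z<.097)&(X<-.05)&(X>-.2);print(np.percentile(X[s],[2,98]) if s.any() else None,s.sum())
E
```

```text
(array([ 0.4663, -0.036 ,  0.0525]), -0.004, array([ 1.3, -0.3, -0.4]), 75.3)
(array([ 0.4772, -0.0352,  0.0521]), -0.003, array([ 0.2, -0.2, -0.4]), 75.8)
(array([ 0.5867, -0.0288,  0.0521]), -0.0, array([ 0.1,  0.7, -0.2]), 77.8)
(array([-0.10045952, -0.10000289]), array([-0.0902156 ,  0.14630479]))
[-0.15382629 -0.08585597] 10176
```

View pics/w14.png

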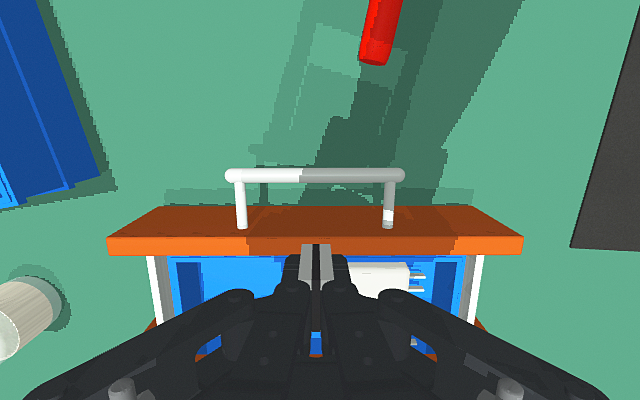

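```bash
python3 - <<'E'
from h import *
servo_line(fx(-0.18,0.004,0.16),rate=0.12)
servo_line(fx(-0.18,0.004,0.055),rate=0.08)
servo_line(fx(-0.15,0.004,0.055),rate=0.03);print(fmt(state()))
servo_line(fx(-0.085,0.004,0.055),rate=0.05);print(fmt(state()))
X=-0.085
while X<-0.060:
    X+=0.002
    servo_line(fx(X,0.004,0.055),rate=0.02);s=state();f=float(s['force'][0]);print(round(X,3),fmt(s)[0][0],round(f,1),round(float(s['tcp_pos'][0]-fx(X,0.004,0)[0]),4))
    if f<-8: break
servo_line(fx(X-0.004,0.004,0.055),rate=0.02)
servo_line(fx(X-0.03,0.004,0.055),rate=0.05)
servo_line(fx(X-0.03,0.004,0.3),rate=0.2)
move_pose([0.45,0.35,0.3],down(0.06+np.pi/2))
c=capture('top');save(c['image'],'top15');P=cloud(c);print(drawer_fit(P) if 0 else '')
np.savez('top15.npz',P=P,im=c['image']);print(fmt(state()))
Z=P[...,2];e=np.array([np.cos(.06),np.sin(.06)]);n=np.array([-e[1],e[0]])
Xx=(P[...,:2]-np.array([0.6967,-0.026]))@e;Y=(P[...,:2]-np.array([0.6967,-0.026]))@n
s=(abs(Y)<.14)&(Z>.082)&(Z<.096)&(Xx<0.005)&(Xx>-.2);print(np.percentile(Xx[s],[2,50,98]),s.sum())
c=capture('scene');save(c['image'],'scene15')
E
python3 - <<'E'
import cv2
i=cv2.imread('pics/top15.png')
cv2.imwrite('pics/top15z.png',cv2.resize(i[70:310,280:530],None,fx=2.4,fy=2.4,interpolation=cv2.INTER_CUBIC))
E
```

```text
(array([ 0.5468, -0.031 ,  0.055 ]), 0.0, array([ 0.3,  0.7, -0.6]), 82.7)
(array([ 0.6117, -0.0273,  0.0551]), -0.003, array([ 0.4, -0.1,  0. ]), 84.2)
-0.083 0.6137 0.3 0.0001
-0.081 0.6159 -0.5 0.0003
-0.079 0.6179 0.2 0.0003
-0.077 0.6199 0.4 0.0003
-0.075 0.6218 -0.5 0.0002
-0.073 0.6239 0.1 0.0003
-0.071 0.6259 -0.7 0.0003
-0.069 0.6264 -5.6 -0.0012
-0.067 0.6265 -10.8 -0.0031

(array([0.4508, 0.3492, 0.2999]), 0.0, array([-0.1,  0.4,  0.6]), 90.4)
[-0.01277691 -0.00450645  0.00385339] 547
```

View pics/top15z.png

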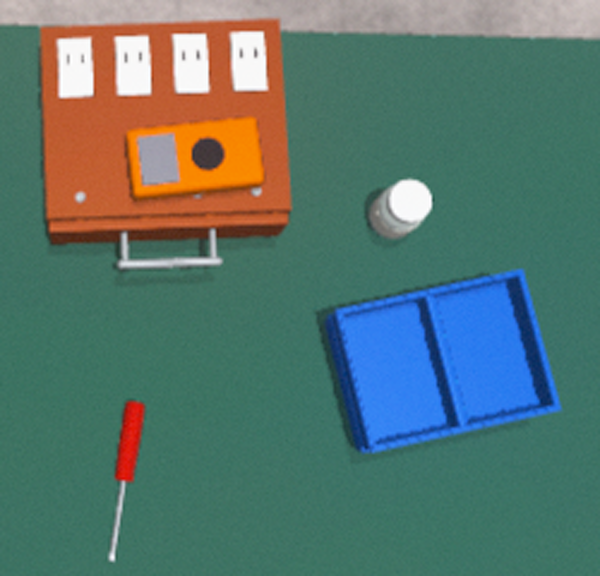

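```bash
python3 -c "
from h import *
print(fmt(state()));job_done()"
```

```text
(array([0.4508, 0.3491, 0.2999]), 0.002, array([-0.2, -0.3, -0.8]), 90.4)
the job is handed in; nothing more can be done
```

The job is done and handed in at about 90 s of the 210 s allowed. `job_done` reports no verdict, so what follows is from my own checks.

- **Drawer opening:** I hooked the bar handle with the shut fingers and pulled the drawer to about 0.19 m.
- **Tray:** I lifted the top tray by its rib and set it in the drawer. It measured about 0.096 m from the drawer front on x, a few millimetres off centre on y, and square to within about 0.01 rad.
- **Adapters:** I laid all three white adapters (a fourth was not there) flat in the tray, two in the left compartment and one in the right. Their tops measured 28 mm above the tray floor. None overlapped and none was on the rib.
- **Closing:** I pushed the drawer shut slowly. It met its end stop where expected, with the force rising to about 11 N. The last top view shows the drawer front flush with the shell.

**Not as planned:** When I nudged the first adapter aside, the tray and drawer moved out together by about 16 mm, so I measured the tray again and corrected for it.

**Checked by eye only:** I did not measure the bystanders or the pile again. In the pictures the screwdriver, meter, jar and the two other trays look where they were, though the drawer came within millimetres of the screwdriver.

**Not checked:** The contents could not be seen once the drawer was shut. The last view of all of them, before closing, was good.

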